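# Index the proud-stoppered bottle under the bench press and press it home

## Robot

A 6-joint arm with a two-finger parallel gripper is mounted at the origin on the work surface. World frame = base frame: x ahead of the robot, y to its left, z up, the work surface at z = 0. Lengths are in m, angles in rad, forces in N, time in s.
With the tool pointing down it reaches from about 0.325 to 0.775 m from the base axis. Payload 5.5 kg.
Tool frame: the origin (TCP) lies on the centre line of the jaws, within the pads' length; the fingertips stand 8 mm ahead of it and the grasp point (between the pads) lies 11 mm behind it; x points along the fingers, z is the direction in which the jaws open and shut, and the axes are right-handed (so a half turn about x gives the same grasp; the last joint's range is limited). The gripper opens to 85 mm and grips with 20 to 120 N. Pads are 22 mm wide; open, the fingers measure 114 mm over their backs; the gripper's body (76 mm by 85 mm) begins 54 mm behind the grasp point. The pads swing forward as they close: fully open they stand 13 mm farther back than shut.
Start: joints at [-1.326, 0.091, 1.231, -0, 1.82, -0.057], TCP at [0.178, -0.573, 0.239] pointing down, gripper open.
Joint ranges: [-2.87, 2.87], [-0.86, 2.18], [0.17, 2.46], [-1.51, 4.65], [0.06, 2.69], [-2.65, 2.65]. Speed limits (rad/s): [2.57, 2.57, 3.01, 3.14, 3.14, 3.14].

## Interface

Orientations are given as a unit quaternion [w, x, y, z].
In Python, from bench import * gives the robot as it stands. The module is installed in compiled form; this text tells all that it offers.
- The arm moves only by the tool arm_command, never from a script. Its argument "moves" is a list of rows, each a list of 6 numbers: the shift along the tool's x, y, z in m, then the turn, a rotation vector about the tool's x, y, z in degrees. In form: [[dx, dy, dz, wx, wy, wz], ...]. A call has 1 to 12 rows; each row is the pose to reach, as a shift and turn from the pose commanded when the call began, along the tool's axes at that moment; what a row does not reach only later rows make up. A row lasts 1/10 s, in which the tool goes at most 50 mm and 8.59 degrees, less where a joint would pass 70% of its speed; a pose out of reach is approached as far as the arm can. A call with a gripper value outside its range is refused whole. "hand" is the closure, from 0 (fully open) to 1 (shut), set as the call begins (left out, the last holds). The fingers move at their own pace and stop on an object; "grip_force" is the grip in N (left out, the last holds). Time passes only in rows, so rows that repeat a pose let the fingers close. It gives the time, the measured TCP pose, the force and the opening at its end, in the units of the state.
- get_state(): the state, without advancing time (a new reading comes with each control period).
- camera(name): name is "scene" or "top" or "wrist"; returns a dict with "image" (420x560x3 uint8, red, green, blue), "range_z" (420x560 float32, m along the optical axis (not along the pixel's ray), 0 where there is no reading), "camera_matrix" (3x3 intrinsics, pixels), "R" (3x3) and "t" (3): a world point X has camera coordinates R X + t; the wrist camera has in their place "hand_eye" (4x4, takes a point from camera to tool coordinates, whose origin is the TCP and whose axes are the tool frame's). Camera axes: x right, y down, z forward; pixel columns grow to the right and rows downward; lengths in m; the calibration is good to about 2 mm. A picture is of the moment at which its call begins: read the wrist's pose just before it.
- finish_job(): hands the job in, once; it reports no verdict.
The state is a dict: "time": time; "joint_positions": joint angles; "joint_velocities": joint speeds; "effort": joint torques, N m; "position": TCP position; "orientation": TCP orientation; "force": force on the tool from outside, world axes, zero at the start; "ft_torque": the same for the moment, N m; "grip_width": opening from 0.0 (shut) to 1.0 (fully open).
Only numpy, scipy, OpenCV 4.12 (cv2) and the standard library are available. Lean on these libraries where they do the work, as an engineer would, in place of code of your own. Each camera call takes 0.05 s, during which the arm holds its last target. There are 200 camera calls.

## Task

One amber bottle on the indexing turntable still has its stopper standing proud. Work the ratchet hand lever, one full stroke at a time, to bring that bottle under the press: take each stroke steadily until you feel the lever come up against its firm stop, without forcing it, then let it spring all the way back. Then push the press knob down until the stopper is fully home and let go; move the turntable only with the lever, keep your hand off the turntable and bottles, and leave everything else on the bench where it stands.

Things in the scene. Friction and masses are not known exactly. Their poses are not given: they have to be found in the camera images.
- indexer: The indexing press: a turntable on a grey base with a white C-shaped press column at one side and a hand lever at the opposite side. Origin on the turntable's vertical axis at bench level, z up. The press column stands on its +y side, 160 to 205 mm from the axis, 50 mm wide, and with its overhanging head is 230 mm high.
- platter: Turntable: white disc, 244 mm diameter, top at 36 mm, on a 282 mm flange with 18 tooth pins. Origin on its axis at bench level; turns with it. Nine bottle places, one every 40 degrees, 95 mm from the axis. Turns anticlockwise only (seen from above), one tooth (20 degrees) per full lever stroke: two strokes per bottle place. Friction (0.5 N m) holds it; pushed fast, it coasts past its place.
- handle (a point): Upright round post at the lever's outer end, 21 mm diameter, from 20 to 125 mm above the bench. Origin on its axis, 72.5 mm up, 190 mm from the turntable's axis. Pushed sideways, anticlockwise round that axis, it takes about 4 to 10 N, then meets a firm stop (3 to 4 N more per mm). More than 45 N is forcing it. A flat bar, top 20 mm above the bench, joins it to the axis.
- lever: The hand lever: a flat steel bar with the post at its end. Origin on the turntable's axis at bench level, turns with it. A spring brings it back to rest. Its firm stop lies anywhere from 0.46 to 0.69 rad of turn (88 to 130 mm of post travel): the play differs from case to case. A stroke ending over 0.02 rad short of it may gain no tooth; it must go fully back to pick up the next.
- open_bottle: The bottle with the proud stopper: amber glass, 42 mm diameter, 85 mm tall without stopper, told from the others only by its stopper standing 10 to 13 mm higher (the others are 95 mm tall over all). It starts one, two or three places clockwise of the press. Origin at the centre of its underside, on the turntable, z up.
- stopper (a joint): How far that stopper stands proud (m): 0 is fully home, it starts at 0.010 to 0.013. It takes about 5 N to move.
- station (a point): Point on the press's vertical axis, 80 mm above the bench, 95 mm from the turntable's axis, where the middle of a bottle stands when it is under the press.
- press_knob (a point): Centre of the top face of the press's black palm knob, 52 mm diameter, 276 mm above the bench at rest. Pressed straight down it travels up to 22 mm against a spring (6 to 9 N) and comes back when let go. With the bottle under it, it meets the proud stopper (5 N more) after about 8 to 11 mm; at about 21 mm it stops firmly and the stopper is home.
- ram (a joint): How far the press knob is pushed down (m), 0 at rest, 0.022 at most.
- bottle1: one of five identical amber bottles (42 mm diameter, 95 mm tall with its stopper home) standing between pins on the turntable; origin at the centre of its underside, z up
- bottle2: one of five identical amber bottles (42 mm diameter, 95 mm tall with its stopper home) standing between pins on the turntable; origin at the centre of its underside, z up
- bottle3: one of five identical amber bottles (42 mm diameter, 95 mm tall with its stopper home) standing between pins on the turntable; origin at the centre of its underside, z up
- bottle4: one of five identical amber bottles (42 mm diameter, 95 mm tall with its stopper home) standing between pins on the turntable; origin at the centre of its underside, z up
- bottle5: one of five identical amber bottles (42 mm diameter, 95 mm tall with its stopper home) standing between pins on the turntable; origin at the centre of its underside, z up
- beaker: bystander: glass beaker, 72 mm diameter, 95 mm tall; origin at the centre of its underside, z up
- reagent_jar: bystander: brown jar with black cap, 72 mm diameter, 100 mm tall; origin at the centre of its underside, z up
- flask: bystander: conical glass flask, 88 mm diameter, 120 mm tall; origin at the centre of its underside, z up
- marker_box: bystander: cardboard box 150 x 70 x 25 mm lying near the lever; origin at the centre of its underside, z up
- tube_rack: bystander: white rack of test tubes, 160 x 60 mm, 95 mm tall; origin at the centre of its underside, z up

How it is judged:
By the outcome, as a careful person would: the job done as asked, in the order asked, and still so for the second after the job is handed in, with the robot touching nothing.
It also fails if it takes over 69 s, if anything falls off the work surface, if the arm or the gripper's body presses on something with over 40 N, if the wrist force passes 120 N, or if a joint passes its speed limit or range.

## Working session

There is one attempt and no reset: what is moved stays moved. The work goes in short steps, Python scripts to look and compute and a tool call to move; the robot and the scene stay as the last step left them, time stands still between calls to the robot, and variables do not carry over. Pictures are saved under pics/ and viewed, about 8 in all and at most 12, crops included, and the job is handed in when it is done.

Besides the shell and the picture viewer there is one more tool, called after ">>>" as name([rows], argument=value, ...), one row to a line, values as JSON. arm_command: Moves the arm, as the interface text tells. Its arguments: {"type":"object","properties":{"moves":{"type":"array","items":{"type":"array","items":{"type":"number"}}},"hand":{"type":"number"},"grip_force":{"type":"number"}},"required":["moves"]}

```bash
mkdir -p pics; python3 - <<'E'
from bench import *
import cv2,numpy as np,pickle
s=get_state();print({k:np.round(v,3).tolist() for k,v in s.items()})
for n in("scene","top"):
    c=camera(n);cv2.imwrite(f"pics/{n}0.png",c["image"][:,:,::-1]);pickle.dump(c,open(n+"0.pkl","wb"))
    print(n,c["camera_matrix"].tolist(),c["R"].round(3).tolist(),c["t"].round(3).tolist())
E
```

```text
{'time': 0.0, 'joint_positions': [-1.326, 0.092, 1.232, 0.0, 1.82, -0.057], 'joint_velocities': [-0.001, 0.0, 0.002, -0.0, 0.001, 0.0], 'effort': [-0.001, -45.873, -41.802, -0.0, 0.012, 0.0], 'position': [0.178, -0.573, 0.238], 'orientation': [0.569, 0.42, 0.57, -0.419], 'force': [0.149, -0.13, 0.454], 'ft_torque': [0.021, 0.036, -0.028], 'grip_width': 1.004}
scene [[395.818950708954, 0.0, 278.7168659814405], [0.0, 395.818950708954, 206.53820193133566], [0.0, 0.0, 1.0]] [[-0.253, 0.967, 0.003], [0.507, 0.135, -0.851], [-0.824, -0.214, -0.525]] [0.102, -0.145, 1.596]
top [[509.70048806261786, 0.0, 275.315413441497], [0.0, 509.70048806261786, 213.06812237933818], [0.0, 0.0, 1.0]] [[0.023, -1.0, 0.001], [-0.98, -0.023, -0.197], [0.197, 0.003, -0.98]] [0.041, 0.587, 1.355]
```

View pics/scene0.png

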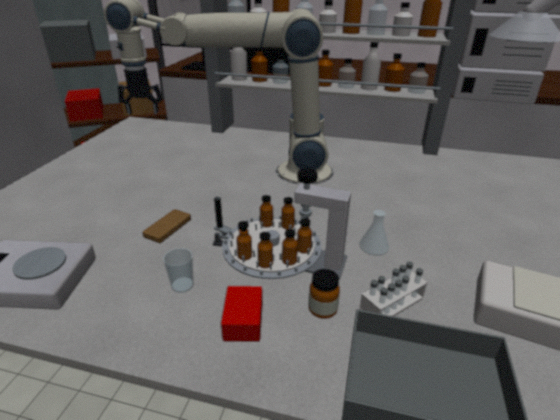

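View pics/top0.png

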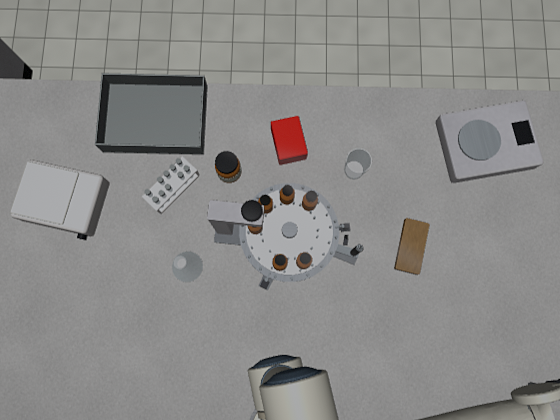

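The scene view shows the indexer mid-bench: knob at about (308,175), lever post at (218,210). In the top view the hub is at (289,230), knob at (251,211), post at (357,250) and the box at (412,246), to the right of the post. Next I measure with the depth image.

```bash
cat > h.py <<'E'
import numpy as np,cv2,pickle
def cloud(c):
    z=c["range_z"];K=c["camera_matrix"];v,u=np.mgrid[:z.shape[0],:z.shape[1]]
    P=np.stack([(u-K[0,2])/K[0,0]*z,(v-K[1,2])/K[1,1]*z,z],-1)
    W=(P-c["t"])@c["R"]; W[z<=0]=np.nan
    return W
def ray(c,u,v,h):
    d=np.linalg.inv(c["camera_matrix"])@[u,v,1.];d=c["R"].T@d;o=-c["R"].T@c["t"]
    return o+d*(h-o[2])/d[2]
E
python3 - <<'E'
from h import *
c=pickle.load(open("top0.pkl","rb"));W=cloud(c);I=c["image"].astype(int)
hub=ray(c,289,229.5,.04);print("hub",hub)
z=W[...,2]
def comps(m,mina=4):
    n,l,s,ce=cv2.connectedComponentsWithStats(m.astype(np.uint8))
    for i in range(1,n):
        if s[i,4]>=mina:
            p=W[l==i];print(ce[i].round(1),s[i,4],np.nanmedian(p,0).round(4),'max',np.nanmax(p[:,2]).round(4), 'min/max xy',np.nanmin(p,0)[:2].round(3),np.nanmax(p,0)[:2].round(3))
near=np.hypot(W[...,0]-hub[0],W[...,1]-hub[1])<.28
print("knob");comps(near&(z>.255))
print("80-260");comps(near&(z>.075)&(z<.25))
print("disc");
m=(near&(abs(z-.036)<.006)&(I.min(-1)>180));
cs,_=cv2.findContours(m.astype(np.uint8),0,2);k=max(cs,key=cv2.contourArea);e=cv2.fitEllipse(cv2.convexHull(k));print(e,ray(c,*e[0],.036))
cv2.imwrite("pics/topc.png",cv2.resize(c["image"][170:300,190:440,::-1],None,fx=3.2,fy=3.2,interpolation=cv2.INTER_CUBIC))
s=pickle.load(open("scene0.pkl","rb"))
cv2.imwrite("pics/scc.png",cv2.resize(s["image"][160:290,190:390,::-1],None,fx=4,fy=4,interpolation=cv2.INTER_CUBIC))
E
```

```text
hub [0.54325686 0.01479058 0.04      ]
knob
[251.6 210.7] 383 [0.5454 0.109  0.2757] max 0.2823 min/max xy [0.522 0.085] [0.573 0.134]
80-260
[226.4 163.3] 459 [0.7132 0.191  0.0994] max 0.1091 min/max xy [0.684 0.158] [0.749 0.223]
[353.9 165.3] 102 [ 0.7103 -0.1544  0.0923] max 0.1035 min/max xy [ 0.696 -0.204] [ 0.762 -0.137]
[287.  193.6] 206 [0.6269 0.0241 0.1083] max 0.1388 min/max xy [0.613 0.004] [0.649 0.043]
[310.1 199.7] 214 [ 0.6105 -0.0376  0.1116] max 0.1496 min/max xy [ 0.596 -0.059] [ 0.631 -0.02 ]
[234.7 214.6] 1273 [0.5437 0.1634 0.2281] max 0.2401 min/max xy [0.52  0.063] [0.622 0.22 ]
[357.8 249.2] 76 [ 0.4818 -0.1639  0.1225] max 0.1329 min/max xy [ 0.474 -0.177] [ 0.493 -0.157]
[304.1 260.2] 198 [ 0.4494 -0.023   0.1184] max 0.1376 min/max xy [ 0.433 -0.046] [ 0.471 -0.006]
[279.8 261.7] 203 [0.4448 0.0389 0.1087] max 0.1392 min/max xy [0.426 0.02 ] [0.468 0.06 ]
discTraceback (most recent call last):
  File "<stdin>", line 15, in <module>
cv2.error: OpenCV(4.12.0) /io/opencv/modules/imgproc/src/shapedescr.cpp:361: error: (-201:Incorrect size of input array) There should be at least 5 points to fit the ellipse in function 'fitEllipseNoDirect'
```

```bash
python3 - <<'E'
from h import *
c=pickle.load(open("top0.pkl","rb"));W=cloud(c)
s=pickle.load(open("scene0.pkl","rb"))
cv2.imwrite("pics/topc.png",cv2.resize(c["image"][170:300,190:440,::-1],None,fx=3.2,fy=3.2,interpolation=cv2.INTER_CUBIC))
cv2.imwrite("pics/scc.png",cv2.resize(s["image"][160:290,190:390,::-1],None,fx=4,fy=4,interpolation=cv2.INTER_CUBIC))
Ws=cloud(s);z=Ws[...,2]
m=(np.hypot(Ws[...,0]-.543,Ws[...,1]-.015)<.125)&(z>.122)&(z<.17)
n,l,st,ce=cv2.connectedComponentsWithStats(m.astype(np.uint8))
for i in range(1,n):
    p=Ws[l==i];print(ce[i].round(1),st[i,4],np.median(p,0).round(4),np.sort(p[:,2])[-4:].round(4))
E
```

```text
[265.7 198. ] 61 [ 0.4621 -0.0247  0.13  ] [0.1325 0.1326 0.1327 0.1341]
[287.8 200. ] 62 [0.4565 0.0397 0.1299] [0.1322 0.1325 0.1328 0.1333]
[304.8 216.7] 168 [0.5577 0.11   0.1544] [0.168  0.1683 0.1686 0.1693]
[242.9 225.5] 97 [ 0.6262 -0.0376  0.1409] [0.1437 0.1437 0.1442 0.1446]
[289.3 232.9] 82 [0.6142 0.0823 0.1299] [0.1319 0.1319 0.132  0.1324]
[264.2 235.5] 85 [0.6417 0.0238 0.1302] [0.132  0.1321 0.1321 0.1324]
```

View pics/topc.png

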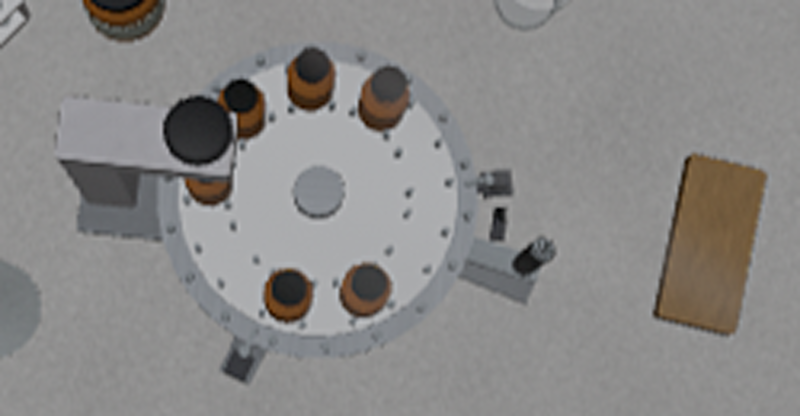

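View pics/scc.png

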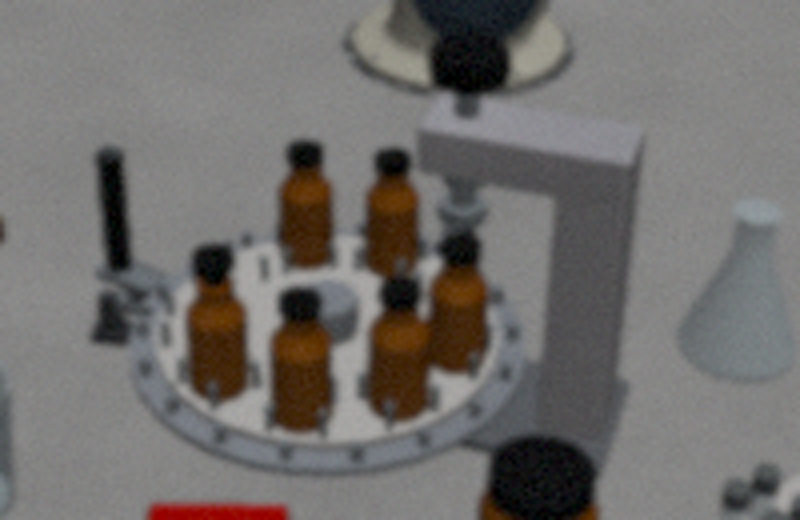

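The proud bottle is at scene crop (215,262), which is third clockwise from the press, so 6 strokes. The post top is at top crop (543,245), the knob at (198,130) and the box is well outside the post's arc.

```bash
cat >> h.py <<'E'
from scipy.spatial.transform import Rotation as Ro
def Rq(q): return Ro.from_quat([q[1],q[2],q[3],q[0]])
def down(ang): # tool x down, tool z along heading ang (rad)
    z=np.array([np.cos(ang),np.sin(ang),0]);x=np.array([0,0,-1.]);return Ro.from_matrix(np.stack([x,np.cross(z,x),z],1))
def rel(s,p,R):
    R0=Rq(s["orientation"]);return (R0.inv().apply(np.array(p)-s["position"])*1000).round(1),(R0.inv()*R).as_rotvec(degrees=True).round(2)
E
python3 - <<'E'
from h import *
from bench import *
c=pickle.load(open("top0.pkl","rb"))
post=ray(c,359.5,246.8,.125);knob=ray(c,251.6,210.7,.276);hub=ray(c,289.3,230,.045)
print(post,knob,hub,np.linalg.norm((post-hub)[:2]),np.linalg.norm((knob-hub)[:2]))
d=(post-hub)[:2];th=np.arctan2(d[1],d[0]);print("post ang",np.degrees(th))
a=th+np.pi/2;t=np.array([np.cos(a),np.sin(a)])
h=hub[:2]+.19*np.array([np.cos(th),np.sin(th)])
g=h-.04*t
s=get_state();print(Rq(s["orientation"]).as_matrix().round(3),np.degrees(s["joint_positions"]).round())
for z in(.2,.09):print(g,rel(s,[*g,z],down(a)),rel(s,[*g,z],down(a+np.pi)))
E
```

```text
[ 0.48749688 -0.16752121  0.125     ] [0.54604675 0.10889542 0.276     ] [0.54102483 0.0140561  0.045     ] 0.18930283191847455 0.09497218286777709
post ang -106.42521428990123
[[-0.     0.955  0.297]
 [ 0.002  0.297 -0.955]
 [-1.     0.    -0.002]] [-76.   5.  71.  -0. 104.  -3.]
[ 0.44893216 -0.15687939] (array([  38.8,  382. , -316.5]), array([-56.29,  -0.09,  -0.06])) (array([  38.8,  382. , -316.5]), array([ 1.2371e+02, -7.0000e-02,  1.1000e-01]))
[ 0.44893216 -0.15687939] (array([ 148.8,  382. , -316.3]), array([-56.29,  -0.09,  -0.06])) (array([ 148.8,  382. , -316.3]), array([ 1.2371e+02, -7.0000e-02,  1.1000e-01]))
```

>>> arm_command([
  [0.003,0.032,-0.026,-4.7,0,0],
  [0.006,0.064,-0.053,-9.4,0,0],
  [0.01,0.096,-0.079,-14.1,0,0],
  [0.013,0.127,-0.105,-18.8,0,0],
  [0.016,0.159,-0.132,-23.5,0,0],
  [0.019,0.191,-0.158,-28.1,0,0],
  [0.022,0.223,-0.185,-32.8,0,0],
  [0.026,0.255,-0.211,-37.5,0,0],
  [0.029,0.287,-0.237,-42.2,0,0],
  [0.032,0.318,-0.264,-46.9,0,0],
  [0.035,0.35,-0.29,-51.6,0,0],
  [0.039,0.382,-0.3165,-56.3,0,0],
], hand=1, grip_force=30)

```text
time: 1.3
position: [0.4495, -0.1556, 0.1999]
orientation: [0.7, 0.1, 0.7, -0.1]
force: [-0.4, 0.0, 0.5]
grip_width: -0.004
```

```bash
python3 - <<'E'
from h import *
from bench import *
s=get_state()
c=camera("wrist");cv2.imwrite("pics/w1.png",c["image"][:,:,::-1])
P=Rq(s["orientation"])
c["R"]=None;H=c["hand_eye"];T=np.eye(4);T[:3,:3]=P.as_matrix();T[:3,3]=s["position"];X=T@H
c["R"]=X[:3,:3].T;c["t"]=-X[:3,:3].T@X[:3,3];pickle.dump(c,open("w1.pkl","wb"))
W=cloud(c);z=W[...,2]
m=(z>.1)&(z<.135)&(W[...,1]<-.12)
print(s["time"],s["position"],s["grip_width"],s["force"],m.sum(),np.nanmedian(W[m],0), np.nanmin(W[m],0),np.nanmax(W[m],0))
E
```

```text
1.3 [ 0.44953981 -0.15556963  0.19994847] -0.004118983616556719 [-0.35668114  0.0336084   0.46395132] 1200 [ 0.48640311 -0.16327112  0.12356832] [ 0.47662722 -0.1765148   0.10002912] [ 0.49725113 -0.15609732  0.12605503]
```

View pics/w1.png

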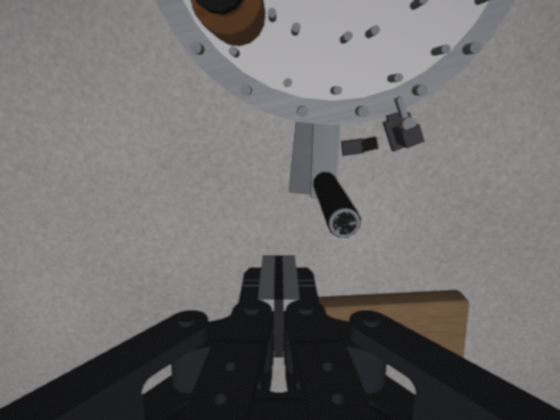

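The wrist view shows the post top at pixel (345,223) with the shut fingers beside it. The depth points give a post centre of about (0.487,-0.166), which agrees with the top view. I descend beside it now.

>>> arm_command([
  [0.035,0,0,0,0,0],
  [0.075,0,0,0,0,0],
  [0.11,0,0,0,0,0],
  [0.11,0,0.005,0,0,0],
  [0.11,0,0.01,0,0,0],
  [0.11,0,0.012,0,0,0],
])

```text
time: 1.95
position: [0.4613, -0.161, 0.092]
orientation: [0.7, 0.101, 0.699, -0.101]
force: [-3.8, 0.9, 2.3]
grip_width: -0.003
```

```bash
python3 - <<'E'
import numpy as np
for d in list(range(-40,0,4))+[.5,1,1.5,2,2.5,3,3.5,4,5,6]+list(range(8,42,2)):
    p=np.radians(d);print(d,round(.19*(1-np.cos(p))-.026*np.sin(p),4),round(.026*(1-np.cos(p))+.19*np.sin(p),4))
E
```

```text
-40 0.0612 -0.116
-36 0.0516 -0.1067
-32 0.0426 -0.0967
-28 0.0344 -0.0862
-24 0.027 -0.075
-20 0.0204 -0.0634
-16 0.0145 -0.0514
-12 0.0096 -0.0389
-8 0.0055 -0.0262
-4 0.0023 -0.0132
0.5 -0.0002 0.0017
1 -0.0004 0.0033
1.5 -0.0006 0.005
2 -0.0008 0.0066
2.5 -0.001 0.0083
3 -0.0011 0.01
3.5 -0.0012 0.0116
4 -0.0014 0.0133
5 -0.0015 0.0167
6 -0.0017 0.02
8 -0.0018 0.0267
10 -0.0016 0.0334
12 -0.0013 0.0401
14 -0.0006 0.0467
16 0.0002 0.0534
18 0.0013 0.06
20 0.0026 0.0666
22 0.0041 0.0731
24 0.0059 0.0795
26 0.0078 0.0859
28 0.01 0.0922
30 0.0125 0.0985
32 0.0151 0.1046
34 0.0179 0.1107
36 0.021 0.1166
38 0.0243 0.1225
40 0.0277 0.1282
```

>>> arm_command([
  [0,-0.0008,0.0066,-2,0,0],
  [0,-0.0014,0.0133,-4,0,0],
  [0,-0.0017,0.02,-6,0,0],
  [0,-0.0018,0.0267,-8,0,0],
  [0,-0.0016,0.0334,-10,0,0],
  [0,-0.0013,0.0401,-12,0,0],
  [0,-0.0006,0.0467,-14,0,0],
  [0,0.0002,0.0534,-16,0,0],
  [0,0.0013,0.06,-18,0,0],
  [0,0.0026,0.0666,-20,0,0],
  [0,0.0041,0.0731,-22,0,0],
  [0,0.0059,0.0795,-24,0,0],
])

```text
time: 3.15
position: [0.5382, -0.1788, 0.0927]
orientation: [0.705, -0.048, 0.706, 0.046]
force: [-10.2, -1.8, 4.4]
grip_width: 0.0
```

>>> arm_command([
  [0,-0.0004,0.0033,-1,0,0],
  [0,-0.0008,0.0066,-2,0,0],
])

```text
time: 3.35
position: [0.5448, -0.1788, 0.0927]
orientation: [0.704, -0.06, 0.705, 0.058]
force: [-10.6, -2.0, 4.0]
grip_width: 0.001
```

>>> arm_command([
  [0,-0.0004,0.0033,-1,0,0],
  [0,-0.0006,0.005,-1.5,0,0],
])

```text
time: 3.55
position: [0.5501, -0.1786, 0.0928]
orientation: [0.704, -0.069, 0.704, 0.067]
force: [-10.4, -3.0, 3.3]
grip_width: -0.003
```

>>> arm_command([
  [0,-0.0004,0.0033,-1,0,0],
  [0,-0.0004,0.0033,-1,0,0],
])

```text
time: 3.75
position: [0.5538, -0.1783, 0.0929]
orientation: [0.703, -0.075, 0.703, 0.073]
force: [-6.8, -1.7, 2.5]
grip_width: 0.0
```

>>> arm_command([
  [0,-0.0004,0.0033,-1,0,0],
  [0,-0.0008,0.0066,-2,0,0],
])

```text
time: 3.95
position: [0.5587, -0.1782, 0.0928]
orientation: [0.701, -0.087, 0.703, 0.085]
force: [-18.2, -3.9, 7.4]
grip_width: 0.001
```

>>> arm_command([
  [0,-0.0004,0.0033,-1,0,0],
  [0,-0.0006,0.005,-1.5,0,0],
])

```text
time: 4.15
position: [0.5617, -0.1781, 0.0927]
orientation: [0.698, -0.096, 0.704, 0.094]
force: [-26.8, -3.9, 9.2]
grip_width: -0.002
```

>>> arm_command([
  [0,0.0023,-0.0132,4,0,0],
  [0,0.0055,-0.0262,8,0,0],
  [0,0.0096,-0.0389,12,0,0],
  [0,0.0145,-0.0514,16,0,0],
  [0,0.0204,-0.0634,20,0,0],
  [0,0.027,-0.075,24,0,0],
  [0,0.0344,-0.0862,28,0,0],
  [0,0.0426,-0.0967,32,0,0],
  [0,0.047,-0.1018,34,0,0],
  [0,0.047,-0.1018,34,0,0],
  [0,0.047,-0.1018,34,0,0],
])

```text
time: 5.25
position: [0.4556, -0.1582, 0.092]
orientation: [0.699, 0.113, 0.697, -0.113]
force: [0.4, -0.1, 0.3]
grip_width: -0.004
```

```bash
cat >> h.py <<'E'
def tops(cam,hub=(.541,.014)):
    s=cam("scene");W=cloud(s);z=W[...,2];q=np.array(hub)
    m=(np.hypot(W[...,0]-q[0],W[...,1]-q[1])<.125)&(z>.122)&(z<.15)
    n,l,st,ce=cv2.connectedComponentsWithStats(m.astype(np.uint8))
    for i in range(1,n):
        p=W[l==i]
        if st[i,4]<15: continue
        t=np.percentile(p[:,2],95);c=np.median(p,0)
        print(ce[i].round(),st[i,4],"ztop",t.round(4),"ang",np.degrees(np.arctan2(*(c[:2]-q)[::-1])).round(1))
    m=(np.hypot(W[...,0]-q[0],W[...,1]-q[1])>.17)&(z>.1)&(z<.127)&(W[...,1]<-.12)&(np.hypot(W[...,0]-q[0],W[...,1]-q[1])<.21)&(s["image"].max(-1)<110)
    print("post",m.sum(),np.nanmedian(W[m],0).round(3) if m.any() else "")
    return s
E
python3 - <<'E'
from h import *
from bench import *
print(get_state()["force"].round(1),get_state()["position"].round(4));s=tops(camera);cv2.imwrite("pics/s2.png",cv2.resize(s["image"][120:290,170:390,::-1],None,fx=3.4,fy=3.4))
class O:pass
print("start");tops(lambda n:pickle.load(open("scene0.pkl","rb")))
E
```

```text
[ 0.4 -0.1  0.3] [ 0.4556 -0.1582  0.092 ]
[277. 198.] 56 ztop 0.1326 ang -175.4
[255. 200.] 59 ztop 0.1326 ang -132.4
[307. 218.] 28 ztop 0.1307 ang 96.9
[252. 230.] 106 ztop 0.1429 ang -12.8
[299. 228.] 82 ztop 0.1321 ang 62.5
[277. 236.] 89 ztop 0.1323 ang 24.2
post 125 [ 0.483 -0.159  0.115]
start
[266. 198.] 61 ztop 0.1325 ang -153.9
[288. 200.] 62 ztop 0.1322 ang 163.1
[304. 222.] 75 ztop 0.1323 ang 80.9
[243. 226.] 97 ztop 0.1436 ang -31.2
[289. 233.] 82 ztop 0.1318 ang 43.0
[264. 236.] 85 ztop 0.1318 ang 5.6
post 67 [ 0.494 -0.164  0.116]
```

View pics/s2.png

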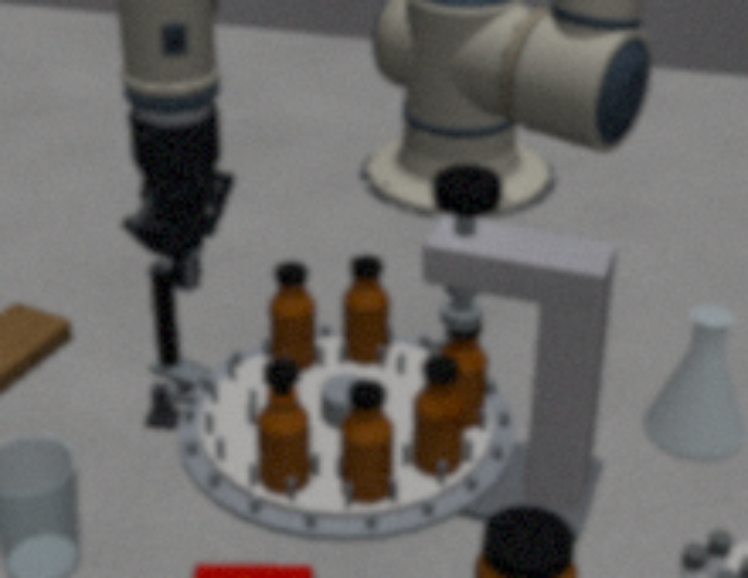

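The pictures show that the proud bottle moved on by one tooth (about 20°) and the post is back at rest. I'll repeat that stroke.

>>> arm_command([
  [0,-0.0008,0.0066,-2,0,0],
  [0,-0.0014,0.0133,-4,0,0],
  [0,-0.0017,0.02,-6,0,0],
  [0,-0.0018,0.0267,-8,0,0],
  [0,-0.0016,0.0334,-10,0,0],
  [0,-0.0013,0.0401,-12,0,0],
  [0,-0.0006,0.0467,-14,0,0],
  [0,0.0002,0.0534,-16,0,0],
  [0,0.0013,0.06,-18,0,0],
  [0,0.0026,0.0666,-20,0,0],
  [0,0.0041,0.0731,-22,0,0],
  [0,0.0059,0.0795,-24,0,0],
])

```text
time: 6.5
position: [0.5309, -0.1783, 0.091]
orientation: [0.705, -0.035, 0.707, 0.034]
force: [-11.1, -1.7, 5.7]
grip_width: -0.001
```

>>> arm_command([
  [0,-0.0008,0.0066,-2,0,0],
  [0,-0.0014,0.0133,-4,0,0],
  [0,-0.0015,0.0167,-5,0,0],
  [0,-0.0017,0.02,-6,0,0],
  [0,-0.0018,0.0234,-7,0,0],
  [0,-0.0018,0.0267,-8,0,0],
  [0,-0.0017,0.03,-9,0,0],
  [0,-0.0016,0.0334,-10,0,0],
])

```text
time: 7.3
position: [0.5602, -0.1783, 0.0909]
orientation: [0.696, -0.096, 0.705, 0.095]
force: [-31.9, -6.7, 14.8]
grip_width: -0.001
```

>>> arm_command([
  [0,0.0023,-0.0132,4,0,0],
  [0,0.0055,-0.0262,8,0,0],
  [0,0.0096,-0.0389,12,0,0],
  [0,0.0145,-0.0514,16,0,0],
  [0,0.0204,-0.0634,20,0,0],
  [0,0.027,-0.075,24,0,0],
  [0,0.0344,-0.0862,28,0,0],
  [0,0.0426,-0.0967,32,0,0],
  [0,0.047,-0.1018,34,0,0],
  [0,0.047,-0.1018,34,0,0],
  [0,0.047,-0.1018,34,0,0],
])

```text
time: 8.4
position: [0.455, -0.1579, 0.0906]
orientation: [0.698, 0.113, 0.698, -0.113]
force: [-0.6, -0.9, -0.8]
grip_width: -0.004
```

```bash
python3 -c "
from h import *
from bench import *
tops(camera)"
```

```text
[266. 198.] 62 ztop 0.1324 ang -153.7
[246. 204.] 64 ztop 0.1319 ang -111.2
[305. 222.] 76 ztop 0.1325 ang 81.3
[264. 233.] 102 ztop 0.143 ang 5.5
[289. 233.] 83 ztop 0.1322 ang 42.6
post 123 [ 0.479 -0.16   0.115]
```

>>> arm_command([
  [0,-0.0008,0.0066,-2,0,0],
  [0,-0.0014,0.0133,-4,0,0],
  [0,-0.0017,0.02,-6,0,0],
  [0,-0.0018,0.0267,-8,0,0],
  [0,-0.0016,0.0334,-10,0,0],
  [0,-0.0013,0.0401,-12,0,0],
  [0,-0.0006,0.0467,-14,0,0],
  [0,0.0002,0.0534,-16,0,0],
  [0,0.0013,0.06,-18,0,0],
  [0,0.0026,0.0666,-20,0,0],
  [0,0.0041,0.0731,-22,0,0],
  [0,0.0059,0.0795,-24,0,0],
])

```text
time: 9.65
position: [0.5305, -0.1783, 0.0902]
orientation: [0.705, -0.035, 0.708, 0.035]
force: [-10.3, -1.6, 5.1]
grip_width: 0.001
```

>>> arm_command([
  [0,-0.0008,0.0066,-2,0,0],
  [0,-0.0014,0.0133,-4,0,0],
  [0,-0.0015,0.0167,-5,0,0],
  [0,-0.0017,0.02,-6,0,0],
  [0,-0.0018,0.0234,-7,0,0],
  [0,-0.0018,0.0267,-8,0,0],
  [0,-0.0017,0.03,-9,0,0],
  [0,-0.0017,0.0317,-9.5,0,0],
])

```text
time: 10.45
position: [0.5582, -0.1785, 0.0901]
orientation: [0.696, -0.093, 0.706, 0.092]
force: [-30.4, -6.2, 12.3]
grip_width: -0.004
```

>>> arm_command([
  [0,0.0023,-0.0132,4,0,0],
  [0,0.0055,-0.0262,8,0,0],
  [0,0.0096,-0.0389,12,0,0],
  [0,0.0145,-0.0514,16,0,0],
  [0,0.0204,-0.0634,20,0,0],
  [0,0.027,-0.075,24,0,0],
  [0,0.0344,-0.0862,28,0,0],
  [0,0.0426,-0.0967,32,0,0],
  [0,0.0459,-0.1005,33.5,0,0],
  [0,0.0459,-0.1005,33.5,0,0],
  [0,0.0459,-0.1005,33.5,0,0],
])

```text
time: 11.55
position: [0.4549, -0.1577, 0.0902]
orientation: [0.698, 0.113, 0.698, -0.113]
force: [0.4, 0.0, 0.7]
grip_width: -0.001
```

```bash
python3 -c "
from h import *
from bench import *
tops(camera)"
```

```text
[255. 200.] 60 ztop 0.1329 ang -132.6
[296. 205.] 38 ztop 0.1322 ang 141.3
[239. 209.] 71 ztop 0.132 ang -90.9
[306. 218.] 25 ztop 0.1312 ang 96.7
[299. 228.] 82 ztop 0.1316 ang 62.2
[277. 233.] 103 ztop 0.1427 ang 24.2
post 127 [ 0.483 -0.159  0.114]
```

>>> arm_command([
  [0,-0.0008,0.0066,-2,0,0],
  [0,-0.0014,0.0133,-4,0,0],
  [0,-0.0017,0.02,-6,0,0],
  [0,-0.0018,0.0267,-8,0,0],
  [0,-0.0016,0.0334,-10,0,0],
  [0,-0.0013,0.0401,-12,0,0],
  [0,-0.0006,0.0467,-14,0,0],
  [0,0.0002,0.0534,-16,0,0],
  [0,0.0013,0.06,-18,0,0],
  [0,0.0026,0.0666,-20,0,0],
  [0,0.0041,0.0731,-22,0,0],
  [0,0.0059,0.0795,-24,0,0],
])

```text
time: 12.8
position: [0.5305, -0.1782, 0.0901]
orientation: [0.705, -0.035, 0.708, 0.035]
force: [-10.7, -2.6, 5.0]
grip_width: -0.0
```

>>> arm_command([
  [0,-0.0008,0.0066,-2,0,0],
  [0,-0.0014,0.0133,-4,0,0],
  [0,-0.0015,0.0167,-5,0,0],
  [0,-0.0017,0.02,-6,0,0],
  [0,-0.0018,0.0234,-7,0,0],
  [0,-0.0018,0.0267,-8,0,0],
  [0,-0.0017,0.03,-9,0,0],
  [0,-0.0017,0.0317,-9.5,0,0],
])

```text
time: 13.6
position: [0.558, -0.1785, 0.0899]
orientation: [0.696, -0.093, 0.706, 0.092]
force: [-32.1, -6.7, 12.0]
grip_width: -0.0
```

>>> arm_command([
  [0,0.0023,-0.0132,4,0,0],
  [0,0.0055,-0.0262,8,0,0],
  [0,0.0096,-0.0389,12,0,0],
  [0,0.0145,-0.0514,16,0,0],
  [0,0.0204,-0.0634,20,0,0],
  [0,0.027,-0.075,24,0,0],
  [0,0.0344,-0.0862,28,0,0],
  [0,0.0426,-0.0967,32,0,0],
  [0,0.0459,-0.1005,33.5,0,0],
  [0,0.0459,-0.1005,33.5,0,0],
  [0,0.0459,-0.1005,33.5,0,0],
])

```text
time: 14.7
position: [0.4549, -0.1577, 0.0902]
orientation: [0.698, 0.113, 0.698, -0.113]
force: [-0.5, -0.5, 0.1]
grip_width: -0.001
```

```bash
python3 -c "
from h import *
from bench import *
tops(camera)"
```

```text
[288. 200.] 63 ztop 0.1318 ang 163.1
[246. 204.] 63 ztop 0.1328 ang -111.4
[236. 215.] 72 ztop 0.1323 ang -70.9
[305. 222.] 75 ztop 0.1323 ang 81.4
[289. 230.] 102 ztop 0.1436 ang 42.7
post 126 [ 0.485 -0.159  0.115]
```

Four strokes are done. Two remain, and I'll end them a touch earlier.

>>> arm_command([
  [0,-0.0008,0.0066,-2,0,0],
  [0,-0.0014,0.0133,-4,0,0],
  [0,-0.0017,0.02,-6,0,0],
  [0,-0.0018,0.0267,-8,0,0],
  [0,-0.0016,0.0334,-10,0,0],
  [0,-0.0013,0.0401,-12,0,0],
  [0,-0.0006,0.0467,-14,0,0],
  [0,0.0002,0.0534,-16,0,0],
  [0,0.0013,0.06,-18,0,0],
  [0,0.0026,0.0666,-20,0,0],
  [0,0.0041,0.0731,-22,0,0],
  [0,0.0059,0.0795,-24,0,0],
])

```text
time: 15.95
position: [0.5305, -0.1782, 0.0901]
orientation: [0.705, -0.035, 0.708, 0.035]
force: [-10.8, -3.0, 4.8]
grip_width: -0.001
```

>>> arm_command([
  [0,-0.0008,0.0066,-2,0,0],
  [0,-0.0014,0.0133,-4,0,0],
  [0,-0.0015,0.0167,-5,0,0],
  [0,-0.0017,0.02,-6,0,0],
  [0,-0.0018,0.0234,-7,0,0],
  [0,-0.0018,0.0267,-8,0,0],
  [0,-0.0017,0.03,-9,0,0],
  [0,-0.0017,0.03,-9,0,0],
])

```text
time: 16.75
position: [0.5569, -0.1784, 0.0901]
orientation: [0.697, -0.09, 0.706, 0.089]
force: [-27.8, -6.0, 11.7]
grip_width: 0.001
```

>>> arm_command([
  [0,0.0023,-0.0132,4,0,0],
  [0,0.0055,-0.0262,8,0,0],
  [0,0.0096,-0.0389,12,0,0],
  [0,0.0145,-0.0514,16,0,0],
  [0,0.0204,-0.0634,20,0,0],
  [0,0.027,-0.075,24,0,0],
  [0,0.0344,-0.0862,28,0,0],
  [0,0.0426,-0.0967,32,0,0],
  [0,0.0459,-0.1005,33.5,0,0],
  [0,0.0459,-0.1005,33.5,0,0],
  [0,0.0459,-0.1005,33.5,0,0],
])

```text
time: 17.85
position: [0.4535, -0.1569, 0.0902]
orientation: [0.698, 0.116, 0.697, -0.116]
force: [-0.2, -0.1, 0.3]
grip_width: -0.001
```

```bash
python3 -c "
from h import *
from bench import *
tops(camera)"
```

```text
[277. 198.] 58 ztop 0.1323 ang -175.6
[295. 205.] 38 ztop 0.1319 ang 141.3
[239. 209.] 68 ztop 0.1325 ang -90.8
[307. 218.] 26 ztop 0.1292 ang 97.6
[237. 222.] 76 ztop 0.132 ang -51.2
[299. 226.] 96 ztop 0.1437 ang 61.2
post 125 [ 0.484 -0.159  0.114]
```

>>> arm_command([
  [0,-0.0008,0.0066,-2,0,0],
  [0,-0.0014,0.0133,-4,0,0],
  [0,-0.0017,0.02,-6,0,0],
  [0,-0.0018,0.0267,-8,0,0],
  [0,-0.0016,0.0334,-10,0,0],
  [0,-0.0013,0.0401,-12,0,0],
  [0,-0.0006,0.0467,-14,0,0],
  [0,0.0002,0.0534,-16,0,0],
  [0,0.0013,0.06,-18,0,0],
  [0,0.0026,0.0666,-20,0,0],
  [0,0.0041,0.0731,-22,0,0],
  [0,0.0059,0.0795,-24,0,0],
])

```text
time: 19.1
position: [0.5289, -0.1779, 0.0901]
orientation: [0.705, -0.032, 0.708, 0.032]
force: [-10.9, -2.1, 4.1]
grip_width: 0.004
```

>>> arm_command([
  [0,-0.0008,0.0066,-2,0,0],
  [0,-0.0014,0.0133,-4,0,0],
  [0,-0.0015,0.0167,-5,0,0],
  [0,-0.0017,0.02,-6,0,0],
  [0,-0.0018,0.0234,-7,0,0],
  [0,-0.0018,0.0267,-8,0,0],
  [0,-0.0017,0.03,-9,0,0],
  [0,-0.0017,0.0317,-9.5,0,0],
])

```text
time: 19.9
position: [0.557, -0.1783, 0.09]
orientation: [0.697, -0.09, 0.706, 0.089]
force: [-28.9, -6.0, 12.0]
grip_width: -0.002
```

>>> arm_command([
  [0,0.0023,-0.0132,4,0,0],
  [0,0.0055,-0.0262,8,0,0],
  [0,0.0096,-0.0389,12,0,0],
  [0,0.0145,-0.0514,16,0,0],
  [0,0.0204,-0.0634,20,0,0],
  [0,0.027,-0.075,24,0,0],
  [0,0.0344,-0.0862,28,0,0],
  [0,0.0426,-0.0967,32,0,0],
  [0,0.0459,-0.1005,33.5,0,0],
  [0,0.0459,-0.106,33.5,0,0],
  [0,0.0459,-0.11,33.5,0,0],
])

```text
time: 21.0
position: [0.4439, -0.1593, 0.0902]
orientation: [0.698, 0.115, 0.698, -0.116]
force: [-0.6, 0.1, -0.6]
grip_width: 0.003
```

```bash
python3 - <<'E'
from h import *
from bench import *
tops(camera)
s=get_state();print(s["joint_positions"],s["force"])
a=np.arctan2(*Rq(s["orientation"]).as_matrix()[1::-1,2])
print("heading",np.degrees(a))
p=s["position"]
R0=Rq(s["orientation"])
for t in([p[0],p[1],.33],[.545,.109,.33],[.545,.109,.285]):print(rel(s,t,R0))
E
```

```text
[266. 198.] 61 ztop 0.132 ang -154.2
[288. 200.] 62 ztop 0.1316 ang 163.1
[236. 215.] 75 ztop 0.1327 ang -70.9
[305. 220.] 72 ztop 0.1431 ang 79.4
[243. 228.] 85 ztop 0.1323 ang -32.2
post 134 [ 0.478 -0.159  0.114]
[-4.17240791e-01 -2.39862733e-01  1.80949294e+00 -4.02133386e-04
  1.57215675e+00 -8.83134778e-02] [ 1.44365181 -0.76465229  0.44786864]
heading -18.846178439664524
(array([-2.398e+02, -1.000e-01, -1.000e-01]), array([0., 0., 0.]))
(array([-239.9,  286.8,    9.3]), array([0., 0., 0.]))
(array([-194.9,  286.9,    9.3]), array([0., 0., 0.]))
```

>>> arm_command([
  [-0.045,0,0,0,0,0],
  [-0.09,0,0,0,0,0],
  [-0.135,0,0,0,0,0],
  [-0.18,0,0,0,0,0],
  [-0.22,0,0,0,0,0],
  [-0.24,0.04,0.001,0,0,0],
  [-0.24,0.085,0.003,0,0,0],
  [-0.24,0.13,0.004,0,0,0],
  [-0.24,0.175,0.006,0,0,0],
  [-0.24,0.22,0.007,0,0,0],
  [-0.24,0.265,0.009,0,0,0],
  [-0.24,0.287,0.009,0,0,0],
])

```text
time: 22.25
position: [0.5463, 0.1128, 0.3292]
orientation: [0.697, 0.115, 0.698, -0.115]
force: [-0.2, 0.7, -0.1]
grip_width: -0.004
```

>>> arm_command([
  [0.01,0,0,0,0,0],
  [0.02,0,0,0,0,0],
  [0.03,0,0,0,0,0],
  [0.038,0,0,0,0,0],
  [0.042,0,0,0,0,0],
  [0.046,0,0,0,0,0],
  [0.048,0,0,0,0,0],
  [0.05,0,0,0,0,0],
])

```text
time: 23.05
position: [0.5452, 0.109, 0.2814]
orientation: [0.698, 0.116, 0.697, -0.117]
force: [-2.0, -2.7, 4.7]
grip_width: 0.001
```

In contact and over the knob's centre. Pressing down gently now.

>>> arm_command([
  [0.002,0,0,0,0,0],
  [0.004,0,0,0,0,0],
  [0.006,0,0,0,0,0],
  [0.008,0,0,0,0,0],
  [0.01,0,0,0,0,0],
  [0.012,0,0,0,0,0],
  [0.014,0,0,0,0,0],
  [0.016,0,0,0,0,0],
])

```text
time: 23.85
position: [0.5454, 0.1093, 0.2661]
orientation: [0.698, 0.116, 0.697, -0.116]
force: [-3.7, -4.4, 10.1]
grip_width: -0.003
```

>>> arm_command([
  [0.001,0,0,0,0,0],
  [0.002,0,0,0,0,0],
  [0.003,0,0,0,0,0],
  [0.0035,0,0,0,0,0],
])

```text
time: 24.25
position: [0.5454, 0.1093, 0.263]
orientation: [0.699, 0.116, 0.696, -0.116]
force: [-2.9, -3.8, 13.2]
grip_width: -0.001
```

>>> arm_command([
  [0.001,0,0,0,0,0],
  [0.002,0,0,0,0,0],
  [0.002,0,0,0,0,0],
])

```text
time: 24.55
position: [0.5454, 0.1093, 0.2628]
orientation: [0.699, 0.117, 0.696, -0.116]
force: [-5.8, -3.7, 16.1]
grip_width: -0.001
```

>>> arm_command([
  [0.001,0,0,0,0,0],
  [0.0015,0,0,0,0,0],
  [0.0015,0,0,0,0,0],
])

```text
time: 24.85
position: [0.5454, 0.1093, 0.2628]
orientation: [0.7, 0.117, 0.695, -0.116]
force: [-6.7, -5.2, 21.5]
grip_width: 0.003
```

>>> arm_command([
  [0.001,0,0,0,0,0],
  [0.002,0,0,0,0,0],
  [0.002,0,0,0,0,0],
])

```text
time: 25.15
position: [0.5455, 0.1093, 0.2627]
orientation: [0.701, 0.117, 0.694, -0.116]
force: [-8.8, -5.8, 28.8]
grip_width: 0.001
```

>>> arm_command([
  [-0.004,0,0,0,0,0],
  [-0.009,0,0,0,0,0],
  [-0.014,0,0,0,0,0],
  [-0.02,0,0,0,0,0],
  [-0.028,0,0,0,0,0],
  [-0.04,0,0,0,0,0],
  [-0.06,0,0,0,0,0],
  [-0.085,0,0,0,0,0],
  [-0.085,0,0,0,0,0],
])

```text
time: 26.05
position: [0.5458, 0.1103, 0.3441]
orientation: [0.699, 0.117, 0.696, -0.115]
force: [0.6, 0.2, 1.5]
grip_width: 0.001
```

```bash
python3 - <<'E'
from h import *
from bench import *
s=tops(camera);st=get_state();print(st["time"],st["force"])
cv2.imwrite("pics/s3.png",cv2.resize(s["image"][120:320,150:440,::-1],None,fx=2.7,fy=2.7))
E
```

```text
[266. 198.] 59 ztop 0.1325 ang -154.0
[288. 200.] 62 ztop 0.1319 ang 163.1
[236. 215.] 70 ztop 0.1333 ang -71.0
[305. 222.] 74 ztop 0.1322 ang 81.3
[243. 228.] 85 ztop 0.1329 ang -32.0
post 67 [ 0.494 -0.165  0.115]
26.1 [-0.16561076  0.3984584  -0.116824  ]
```

View pics/s3.png

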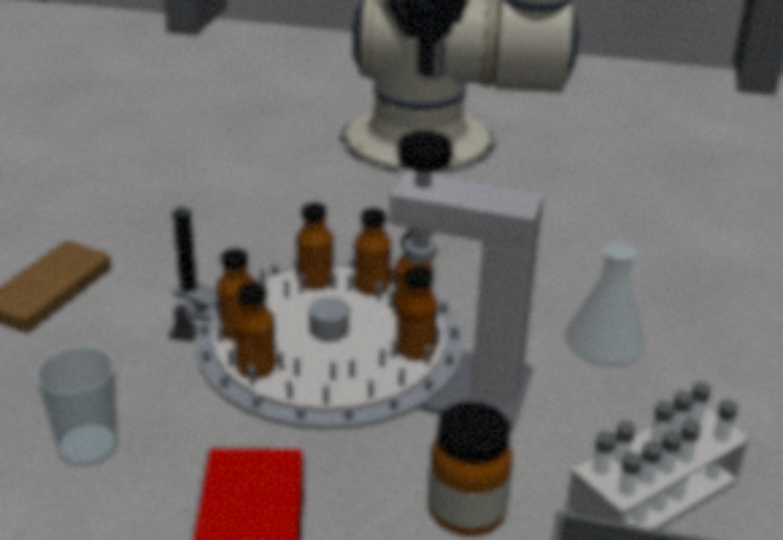

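The picture shows the knob back up at (425,150), the pressed bottle level with the others at (417,275), the lever at rest at (182,215) and the bystanders in place. The stopper top went from 143 to 132 mm, the same as the rest.

```bash
python3 -c "
from bench import *
print(finish_job())"
```

```text
the job is handed in; nothing more can be done
None
```

The job is done and handed in at about 26 s of the 69 s allowed; `finish_job()` gives no verdict.

- **Indexing:** The proud-stoppered bottle started three places clockwise of the press, so I gave six full lever strokes. Each stroke went to the firm stop, with 27 to 33 N horizontal force at the end (about 36 N in all at most) against the 45 N limit. I backed off fully after each one. Pictures after every stroke showed the turntable gaining one tooth (20°).
- **Pressing:** I pushed the knob down about 21 mm until it stopped moving while the force rose to about 29 N, then let go and lifted clear.
- **Last checks:**
  - The bottle is under the press and its stopper top dropped from 143 mm to 132 mm, level with the others.
  - The lever reads the same rest position as at the start.
  - The knob is back up.
  - The bystanders visible in the last picture stand where they were.
  - The force on the arm was about zero.
  - No check failed. The lever post read up to 16 mm off its rest position between strokes while the gripper partly hid it, but read correctly once the arm was clear.

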